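# Pot under the tipping tray

### The arm

A 7-joint arm with a two-finger parallel gripper is mounted at the origin on the work surface. World frame = base frame: x ahead of the robot, y to its left, z up, the work surface at z = 0. Lengths are in m, angles in rad, forces in N, time in s.
With the tool pointing down it reaches from about 0.4 to 0.85 m from the base axis. Payload 10.4 kg.
Tool frame: the origin (TCP) lies between the finger pads; the fingertips stand tcp_to_tips ahead of it and the grasp point (between the pads) lies 8 mm behind it (tcp_to_tips is the distance from the TCP to the fingertips, in m); z points along the fingers, y is the line along which they close (so a half turn about z gives the same grasp; the last joint's range is limited). The gripper opens to 85 mm and grips with 20 to 120 N. Pads are 22 mm wide; open, the fingers measure 114 mm over their backs; the gripper's body (76 mm by 85 mm) begins 54 mm behind the grasp point. The pads swing forward as they close: fully open they stand 13 mm farther back than shut.
Start: joints at [-1.142, 0.332, -0.065, 1.46, 0.022, 1.35, -0.088], TCP at [0.273, 0.562, 0.242] pointing down, gripper open.
Joint ranges: [-2.6, 2.6], [-0.5, 2.12], [-1.47, 1.34], [0.16, 2.42], [-1.27, 4.41], [0.06, 2.06], [-2.6, 2.6]. Speed limits (rad/s): [2.22, 2.22, 2.79, 2.79, 3.14, 3.14, 3.14].

### API

Orientations are given as a unit quaternion [x, y, z, w].
In Python, from workcell import * gives the robot as it stands.
- The arm moves only by the tool apply_moves, never from a script. Its argument "rows" is a list of rows, each an object of numbers: "x", "y", "z": the shift along the tool's x, y, z in mm; "ax", "ay", "az": the turn, a rotation vector about the tool's x, y, z in degrees; "gripper": the closure, from 0 (fully open) to 1 (shut). A call has 1 to 5 rows; each row shifts and turns the commanded pose from where the row before left it, along the tool's axes as they then stand; what a row does not reach is not made up. A row lasts 1/12 s, in which the tool goes at most 41.7 mm and 7.16 degrees, less where a joint would pass 70% of its speed; a pose out of reach is approached as far as the arm can. A call with a gripper value outside its range is refused whole. The fingers move at their own pace and stop on an object; "newtons" is the grip in N (left out, the last holds). Time passes only in rows, so rows that do not move let the fingers close. It gives the time, the measured TCP pose, the force, the opening and the grip force at its end, in the units of the state.
- get_obs(): the state, without advancing time (a new reading comes with each control period).
- camera(name): name is "scene" or "top" or "wrist"; returns a dict with "color" (420x560x3 uint8, red, green, blue), "fov_y" (degrees; the focal length in pixels is half the picture's height over the tangent of half this angle, whatever the lens; pixels are square), "cx", "cy" (the principal point, pixels), "rvec" (rotation vector, rad) and "tvec" (3), from world to camera coordinates, as OpenCV has them. Camera axes: x right, y down, z forward; pixel columns grow to the right and rows downward; lengths in m; the calibration is good to about 2 mm. A picture is of the moment at which its call begins. There is no depth.
- hand_in(): hands the job in; it is judged then, once.
The state is a dict: "clock": time; "joint_pos": joint angles; "joint_velocities": joint speeds; "tau": joint torques, N m; "position": TCP position; "ee_rot": TCP orientation; "ft_force": force on the tool from outside, world axes, zero at the start; "torque": the same for the moment, N m; "grip_width": opening from 0.0 (shut) to 1.0 (fully open); "grasp_force": force on a finger pad.
Only numpy, scipy, OpenCV 4.12 (cv2) and the standard library are available. Lean on these libraries where they do the work, as an engineer would, in place of code of your own. Each camera call takes 0.05 s, during which the arm holds its last target. There are 200 camera calls.

### The job

Stand the empty red pot upright on the round yellow mark of the tipping rack, under the tray's open lip, setting it down gently, and let go of it. Then lift the tray's red bar to tip all three wooden blanks into the pot (do not handle the blanks themselves), and bring the tray back down level, leaving the pot upright on the mark. Do not tip the pot over or knock the jar and bottle on the bench about.

Things in the scene. Friction and masses are not known exactly. Their poses are not given: they have to be found in the camera images.
- pot: Empty red open round pot, standing on the bench: 95 mm high, outer diameter 148 mm at the foot and 156 mm at the rim, wall 5 mm, floor 5 mm thick, 0.4 kg. Origin at the centre of its underside, z up through the mouth. It can be taken by its rim, one finger inside.
- mark (a point): Centre of the round yellow mark with a black edge (160 mm across) on top of the rack's plywood base board, 20 mm above the bench: where the pot is to stand. The board ends 103 mm from it towards the rack's -y and 100 mm either way in x. The tray's lip overhangs the mark's +y part.
- rack: The fixed tipping rack. Origin on the bench under the tray's pivot; it pours towards its own -y. Base board 200 mm (x) by 370 mm (y: -210 to +160), 20 mm thick. Two grey posts 16 by 32 mm at x = +-75 mm, y = 0, up to 185 mm, carry the pivot (along x) at 160 mm. The mark is at (0, -107, 20) mm.
- tray (a joint): Tilt of the tray about the pivot, rad: 0 = level, resting on its stop; grows as the bar is lifted; end stop 0.95. The tray sinks slowly back to level by its own weight when let go.
- lip (a point): Middle of the tray's open pouring edge, on its floor: with the tray level it is at (0, -65, 163) mm in the rack's frame, 48 mm above the rim of a pot on the mark; it dips about 50 mm at full tilt. The tray is 122 mm wide (x), floor from y = -65 to +125 mm of the pivot, blue side and rear walls up to 33 mm above the pivot.
- bar (a point): Middle of the round red grip bar behind the tray (14 mm diameter, 110 mm long along the rack's x; clear of its end arms for 80 mm). At (0, 170, 190) mm in the rack's frame with the tray level, 39 mm behind the rear wall; it moves on an arc about the pivot with the tray and rises to about 315 mm.
- blank0: Wooden blank in the tray: square end 30 x 30 mm, 36 mm long, then a turned round end 24 mm in diameter, 70 mm long in all (along its y), 50 g. Origin at mid-length on its axis.
- blank1: Wooden blank in the tray: square end 30 x 30 mm, 36 mm long, then a turned round end 24 mm in diameter, 70 mm long in all (along its y), 50 g. Origin at mid-length on its axis.
- blank2: Wooden blank in the tray: square end 30 x 30 mm, 36 mm long, then a turned round end 24 mm in diameter, 70 mm long in all (along its y), 50 g. Origin at mid-length on its axis.
- jar: Bystander: amber jar with a steel lid, diameter 68 mm, 85 mm high, standing on the bench; origin at the centre of its underside.
- oil: Bystander: yellow bottle, diameter 66 mm, 170 mm high, standing on the bench; origin at the centre of its underside.
Not all that is in view belongs to the job. What is shaped like the blank2 but white is not meant.

How it is judged:
By the outcome, as a careful person would: the job done as asked, in the order asked, and still so for the second after the job is handed in, with the robot touching nothing.
It also fails if it takes over 72 s, if anything falls off the work surface, if the arm or the gripper's body presses on something with over 40 N, if the wrist force passes 120 N, or if a joint passes its speed limit or range.

## Working session

There is one attempt and no reset: what is moved stays moved. The work goes in short steps, Python scripts to look and compute and a tool call to move; the robot and the scene stay as the last step left them, time stands still between calls to the robot, and variables do not carry over. Pictures are saved under pics/ and viewed, at most 12 in all, crops included, and the job is handed in when it is done.

Besides the shell and the picture viewer there is one more tool, called after ">>>" as name(argument=value, ...), one argument or row to a line, values as JSON. apply_moves: Moves the arm, as the interface text tells. Its arguments: {"type":"object","properties":{"rows":{"type":"array","items":{"type":"object","properties":{"x":{"type":"number"},"y":{"type":"number"},"z":{"type":"number"},"ax":{"type":"number"},"ay":{"type":"number"},"az":{"type":"number"},"gripper":{"type":"number"}}}},"newtons":{"type":"number"}},"required":["rows"]}

```bash
ls; mkdir -p pics
cat > h.py <<'E'
from workcell import *
import numpy as np, cv2
from scipy.spatial.transform import Rotation as R
def K(c):
    f=210/np.tan(np.radians(c['fov_y']/2)); return f
def ray(c,u,v):
    f=K(c); Rm=cv2.Rodrigues(np.array(c['rvec'],float))[0]; t=np.array(c['tvec'],float).ravel()
    o=-Rm.T@t; d=Rm.T@np.array([(u-c['cx'])/f,(v-c['cy'])/f,1.]); return o,d
def onz(c,u,v,z):
    o,d=ray(c,u,v); return o+d*(z-o[2])/d[2]
def proj(c,P):
    f=K(c); Rm=cv2.Rodrigues(np.array(c['rvec'],float))[0]; p=Rm@np.array(P)+np.array(c['tvec'],float).ravel()
    return np.array([c['cx']+f*p[0]/p[2],c['cy']+f*p[1]/p[2]])
def save(c,n): cv2.imwrite('pics/'+n+'.png',c['color'][...,::-1])
E
python3 - <<'E'
from h import *
o=get_obs(); print({k:np.round(v,3) for k,v in o.items()})
a=camera('scene');b=camera('top')
for c in(a,b): print(c['fov_y'],c['cx'],c['cy'],np.round(ray(c,280,210),3).tolist(), [k for k in c])
import pickle; pickle.dump((a,b),open('ab.pkl','wb'))
cv2.imwrite('pics/a.png',a['color'][...,::-1]);cv2.imwrite('pics/b.png',b['color'][...,::-1])
E
```

```text
pics
{'clock': np.float64(0.0), 'joint_pos': array([-1.142,  0.333, -0.065,  1.461,  0.022,  1.35 , -0.089]), 'joint_velocities': array([-0.001, -0.001,  0.001,  0.001, -0.   , -0.001,  0.   ]), 'tau': array([-1.0000e-03, -6.2544e+01,  4.9000e-02, -3.9162e+01,  1.6000e-02,
        1.0000e-02, -0.0000e+00]), 'position': array([0.273, 0.562, 0.241]), 'ee_rot': array([ 0.224,  0.975, -0.001, -0.   ]), 'ft_force': array([-0.1  ,  0.523,  0.832]), 'torque': array([-0.031,  0.015,  0.051]), 'grasp_force': np.float64(0.0), 'grip_width': np.float64(1.0)}
47.17308118611278 283.705516076275 207.61519853013618 [[1.194, 0.042, 1.229], [-0.503, -0.022, -0.864]] ['color', 'fov_y', 'cx', 'cy', 'rvec', 'tvec']
42.810989774919975 284.04234045691624 212.96031354287584 [[0.349, 0.038, 1.781], [0.133, 0.007, -0.991]] ['color', 'fov_y', 'cx', 'cy', 'rvec', 'tvec']
```

View pics/a.png

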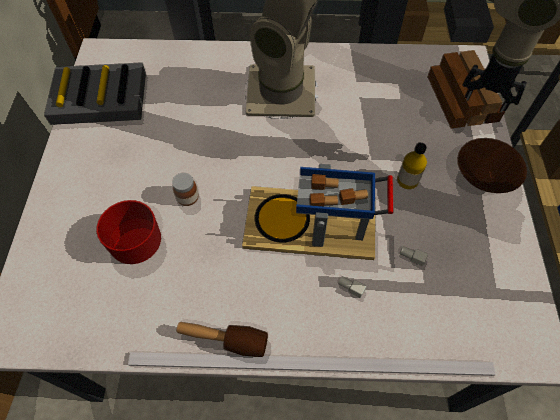

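View pics/b.png

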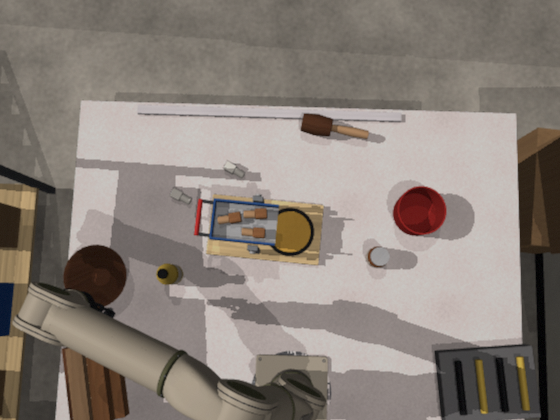

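The scene view shows the pot at (130,232), the mark at (283,218), the bar at (390,195), the jar at (185,190) and the bottle at (411,168). In the top view they are the pot at (420,211), the mark at (293,231), the bar at (200,217), the jar at (378,256) and the bottle at (167,274).

Run:
```python
from h import *
import pickle; a,b=pickle.load(open('ab.pkl','rb'))
def comps(m,mn=60):
    n,l,s,ce=cv2.connectedComponentsWithStats(m.astype(np.uint8),connectivity=8)
    return [(l==i,s[i],ce[i]) for i in range(1,n) if s[i][4]>mn]
for nm,c in(('scene',a),('top',b)):
    h=cv2.cvtColor(c['color'],cv2.COLOR_RGB2HSV); H,S,V=h[...,0],h[...,1],h[...,2]
    red=((H<5)|(H>174))&(S>170)&(V>70)
    for m,s,ce in comps(red):
        ct=max(cv2.findContours(m.astype(np.uint8),cv2.RETR_EXTERNAL,cv2.CHAIN_APPROX_NONE)[0],key=len)
        r=cv2.minAreaRect(ct); print(nm,'red',s,ce.round(1),np.round(r[0],1),np.round(r[1],1),round(r[2],1))
        if s[4]>800:
            hull=cv2.convexHull(ct)[:,0]
            P=np.array([onz(c,u,v,.095)[:2] for u,v in ct[:,0]])
            print(' pot hull at rim z: x',P[:,0].min(),P[:,0].max(),'y',P[:,1].min(),P[:,1].max(), cv2.minEnclosingCircle(P.astype(np.float32)))
            print(onz(c,*ce,.095))
        else:
            bx=cv2.boxPoints(r); e=sorted([((bx[i]+bx[(i+1)%4])/2,np.linalg.norm(bx[i]-bx[(i+1)%4])) for i in range(4)],key=lambda q:q[1])[:2]
            for q,_ in e: print(' end',q, onz(c,*q,.19))
    blk=(V<40)
    yel=(H>14)&(H<28)&(S>190)&(V>100)
    for m,s,ce in comps(yel,100):
        print(nm,'yel',s,ce.round(1),onz(c,*ce,.02).round(3))
```

```text
scene red [388 175   5  38 180] [390.  193.6] [390.  193.5] [ 4. 37.] 0.0
 end [390. 175.] [0.47573484 0.30010577 0.19      ]
 end [390. 212.] [0.58754273 0.29056474 0.19      ]
scene red [  97  200   64   60 1930] [126.9 232.4] [130.4 227.3] [65.2 54. ] 19.7
 pot hull at rim z: x 0.5125693730580917 0.6891047564795968 y -0.4755283373747386 -0.2985542596317837 ((0.609109103679657, -0.38642212748527527), 0.09969206899404526)
[ 0.61317462 -0.39041879  0.095     ]
scene yel [ 57  68  10  36 116] [61.3 89.1] [ 0.032 -0.749  0.02 ]
scene yel [416 154  11  17 120] [421.  162.8] [0.31  0.442 0.02 ]
scene yel [ 259  198   47   40 1306] [280.  218.5] [0.518 0.013 0.02 ]
top red [ 394  187   52   48 1809] [419.5 212. ] [419.5 210.5] [47. 51.] 90.0
 pot hull at rim z: x 0.5117101931414496 0.6632451780107765 y -0.47362790529115645 -0.31135407967777856 ((0.5859715342521667, -0.3910972476005554), 0.08417333662509918)
[ 0.58212569 -0.39234683  0.095     ]
top red [195 199   7  36 120] [197.9 216.8] [198.  216.6] [ 3.4 35.2] 6.7
 end [200.01535 199.11943] [0.58797054 0.29096972 0.19      ]
 end [195.89932 234.10579] [0.48237116 0.29796751 0.19      ]
```

Run:
```python
from h import *
import pickle; a,b=pickle.load(open('ab.pkl','rb'))
im=np.hstack([cv2.resize(a['color'][140:280,225:425],(800,560),interpolation=2)[:,:,::-1][:,:400*1+400]])
t=cv2.resize(b['color'][180:280,185:335],(800,533),interpolation=2)[:,:,::-1]
cv2.imwrite('pics/a2.png',im);cv2.imwrite('pics/b2.png',t)
```

```text
(no output)
```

View pics/b2.png

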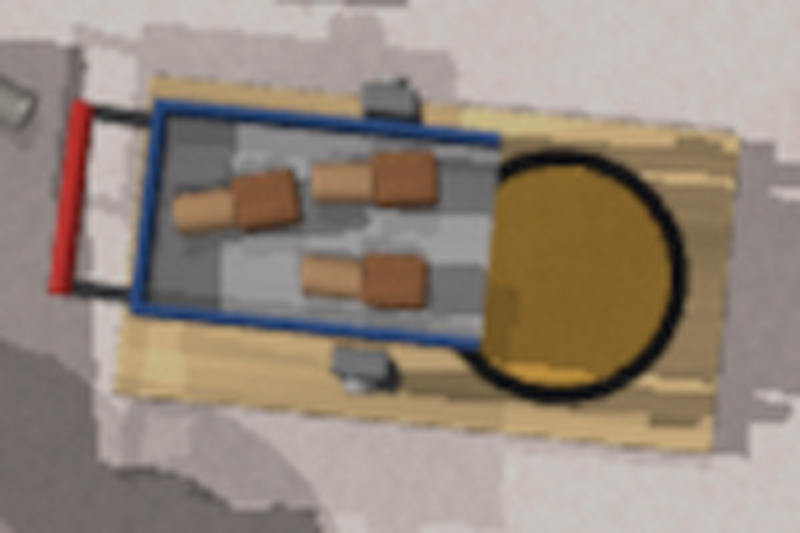

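Crop: the mark's black ring spans rows 150–403 with its right edge at column 687, so its centre is near (560,276), which is (290,231.75) in the full image. The board edge runs from (155,80) to (738,132), so the rack is turned about -5°.

Run:
```python
from h import *
import pickle; a,b=pickle.load(open('ab.pkl','rb'))
try: print('tips',tcp_to_tips)
except Exception as e: print(e)
q=lambda u,v:(185+(u+.5)/5.333-.5,180+(v+.5)/5.33-.5)
print('mark',onz(b,*q(560,276),.02))
e1,e2=onz(b,*q(155,80),.02),onz(b,*q(738,132),.02);e3,e4=onz(b,*q(115,392),.02),onz(b,*q(713,450),.02)
for s,t in((e1,e2),(e3,e4)): d=s-t; print('yaw',np.degrees(np.arctan2(-d[0],d[1])),s.round(3),t.round(3))
print('jar',onz(b,379,256,.085),onz(a,183,182,.085),'oil',onz(b,163,273,.17),onz(a,421,149,.17))
# pot rim: predict extents for candidate centre by circle points
for cx,cy in((.587,-.395),(.587,-.391)):
    for n,c in(('s',a),('t',b)):
        P=np.array([proj(c,[cx+.078*np.cos(t),cy+.078*np.sin(t),.095]) for t in np.linspace(0,6.28,60)]); print(n,P.min(0).round(1),P.max(0).round(1))
```

```text
tips 0.011
mark [0.51492908 0.01738468 0.02      ]
yaw -3.4122562509111547 [0.63  0.273 0.02 ] [ 0.608 -0.091  0.02 ]
yaw -3.8091627402016766 [0.435 0.289 0.02 ] [ 0.411 -0.08   0.02 ]
jar [ 0.43924706 -0.26654639  0.085     ] [ 0.44276706 -0.26550264  0.085     ] oil [0.36473336 0.39342411 0.17      ] [0.37293623 0.39773721 0.17      ]
s [ 97.5 198.9] [156.4 250. ]
t [395.8 186.3] [444.8 235. ]
s [ 99. 199.] [157.9 250.1]
t [394.5 186.3] [443.6 234.9]
```

>>> apply_moves(
  rows=[
    {"z": -40, "az": -7},
    {"z": -40, "az": -7},
    {"z": -40, "az": -7},
    {"z": -35},
    {"z": 0},
  ],
)

```text
invalid input at $.rows[0]: expected keys x, y, z, ax, ay, az, gripper
```

>>> apply_moves(
  rows=[
    {"x": 0, "y": 0, "z": -40, "ax": 0, "ay": 0, "az": -7, "gripper": 0},
    {"x": 0, "y": 0, "z": -40, "ax": 0, "ay": 0, "az": -7, "gripper": 0},
    {"x": 0, "y": 0, "z": -40, "ax": 0, "ay": 0, "az": -7, "gripper": 0},
    {"x": 0, "y": 0, "z": -30, "ax": 0, "ay": 0, "az": -1.2, "gripper": 0},
    {"x": 0, "y": 0, "z": 0, "ax": 0, "ay": 0, "az": 0, "gripper": 0},
  ],
)

```text
clock: 0.52
position: [0.2733, 0.5633, 0.3994]
ee_rot: [0.031, 0.999, 0.004, 0.002]
ft_force: [0.1, 1.1, 1.2]
grip_width: 1.001
grasp_force: 0.0
```

```bash
cat >> h.py <<'E'
def st():
    o=get_obs(); print('t',round(float(o['clock']),2),'p',np.round(o['position'],4),'ytool',np.round(R.from_quat(o['ee_rot']).as_matrix()[:,1],3),'ztool',np.round(R.from_quat(o['ee_rot']).as_matrix()[:,2],3),'F',np.round(o['ft_force'],1),'w',round(float(o['grip_width']),3),'g',round(float(o['grasp_force']),1),'q',np.round(o['joint_pos'],2)); return o
def togo(P):
    o=st(); d=R.from_quat(o['ee_rot']).as_matrix().T@(np.array(P)-o['position'])*1000; print('togo mm',d.round(1)); return d
E
python3 -c "
from h import *
togo([.582,-.47,.25])"
```

```text
t 0.52 p [0.2733 0.5633 0.3994] ytool [0.063 0.998 0.009] ztool [ 0.004  0.009 -1.   ] F [0.1 1.1 1.2] w 1.001 g 0.0 q [-1.12  0.31 -0.11  1.17  0.03  1.66  0.3 ]
togo mm [ -372.3 -1013.3   141.5]
```

>>> apply_moves(
  rows=[
    {"x": -30, "y": -25, "z": 0, "ax": 0, "ay": 0, "az": 0, "gripper": 0},
    {"x": -30, "y": -25, "z": 0, "ax": 0, "ay": 0, "az": 0, "gripper": 0},
    {"x": -30, "y": -25, "z": 0, "ax": 0, "ay": 0, "az": 0, "gripper": 0},
    {"x": -30, "y": -25, "z": 0, "ax": 0, "ay": 0, "az": 0, "gripper": 0},
    {"x": -30, "y": -25, "z": 0, "ax": 0, "ay": 0, "az": 0, "gripper": 0},
  ],
)

```text
clock: 0.93
position: [0.4155, 0.4263, 0.392]
ee_rot: [0.032, 0.999, -0.0, -0.0]
ft_force: [1.3, 0.1, 0.1]
grip_width: 1.004
grasp_force: 0.0
```

>>> apply_moves(
  rows=[
    {"x": -30, "y": -25, "z": 0, "ax": 0, "ay": 0, "az": 0, "gripper": 0},
    {"x": -30, "y": -25, "z": 0, "ax": 0, "ay": 0, "az": 0, "gripper": 0},
    {"x": -30, "y": -25, "z": 0, "ax": 0, "ay": 0, "az": 0, "gripper": 0},
    {"x": -30, "y": -25, "z": 0, "ax": 0, "ay": 0, "az": 0, "gripper": 0},
    {"x": -30, "y": -25, "z": 0, "ax": 0, "ay": 0, "az": 0, "gripper": 0},
  ],
)

```text
clock: 1.35
position: [0.5572, 0.2919, 0.392]
ee_rot: [0.032, 0.999, -0.0, -0.0]
ft_force: [-0.4, 0.8, -0.2]
grip_width: 0.998
grasp_force: 0.0
```

>>> apply_moves(
  rows=[
    {"x": -4, "y": -38, "z": 0, "ax": 0, "ay": 0, "az": 0, "gripper": 0},
    {"x": -4, "y": -38, "z": 0, "ax": 0, "ay": 0, "az": 0, "gripper": 0},
    {"x": -4, "y": -38, "z": 0, "ax": 0, "ay": 0, "az": 0, "gripper": 0},
    {"x": -4, "y": -38, "z": 0, "ax": 0, "ay": 0, "az": 0, "gripper": 0},
    {"x": -4, "y": -38, "z": 0, "ax": 0, "ay": 0, "az": 0, "gripper": 0},
  ],
)

```text
clock: 1.77
position: [0.5636, 0.1007, 0.3919]
ee_rot: [0.032, 0.999, -0.0, -0.0]
ft_force: [0.7, 0.3, -0.3]
grip_width: 1.0
grasp_force: 0.0
```

```bash
python3 -c "
from h import *
togo([.582,-.47,.25])
c=camera('wrist');save(c,'w1')"
```

```text
t 1.77 p [0.5636 0.1007 0.3919] ytool [ 0.065  0.998 -0.   ] ztool [-0.001  0.    -1.   ] F [ 0.7  0.3 -0.3] w 1.0 g 0.0 q [-0.43  0.18  0.21  1.35 -0.04  1.62  1.28]
togo mm [ -55.3 -568.3  141.8]
```

>>> apply_moves(
  rows=[
    {"x": -4, "y": -38, "z": 0, "ax": 0, "ay": 0, "az": 0, "gripper": 0},
    {"x": -4, "y": -38, "z": 0, "ax": 0, "ay": 0, "az": 0, "gripper": 0},
    {"x": -4, "y": -38, "z": 0, "ax": 0, "ay": 0, "az": 0, "gripper": 0},
    {"x": -4, "y": -38, "z": 0, "ax": 0, "ay": 0, "az": 0, "gripper": 0},
    {"x": -4, "y": -38, "z": 0, "ax": 0, "ay": 0, "az": 0, "gripper": 0},
  ],
)

```text
clock: 2.23
position: [0.5713, -0.0898, 0.392]
ee_rot: [0.032, 0.999, 0.0, -0.0]
ft_force: [1.3, 0.0, 0.0]
grip_width: 1.003
grasp_force: 0.0
```

>>> apply_moves(
  rows=[
    {"x": -4, "y": -38, "z": 0, "ax": 0, "ay": 0, "az": 0, "gripper": 0},
    {"x": -4, "y": -38, "z": 0, "ax": 0, "ay": 0, "az": 0, "gripper": 0},
    {"x": -4, "y": -38, "z": 0, "ax": 0, "ay": 0, "az": 0, "gripper": 0},
    {"x": -4, "y": -38, "z": 0, "ax": 0, "ay": 0, "az": 0, "gripper": 0},
    {"x": 0, "y": 0, "z": 0, "ax": 0, "ay": 0, "az": 0, "gripper": 0},
  ],
)

```text
clock: 2.65
position: [0.5755, -0.2493, 0.3912]
ee_rot: [0.037, 0.999, -0.002, -0.001]
ft_force: [-0.1, 0.2, 0.6]
grip_width: 0.998
grasp_force: 0.0
```

```bash
python3 -c "
from h import *
togo([.582,-.47,.25])
c=camera('wrist');save(c,'w2')
import pickle; pickle.dump(c,open('w2.pkl','wb'))"
```

```text
t 2.65 p [ 0.5755 -0.2493  0.3912] ytool [ 0.074  0.997 -0.004] ztool [-0.003 -0.004 -1.   ] F [-0.1  0.2  0.6] w 0.998 g 0.0 q [ 0.01  0.32  0.45  1.2  -0.13  1.65  1.93]
togo mm [ -23.3 -219.1  142. ]
```

View pics/w2.png

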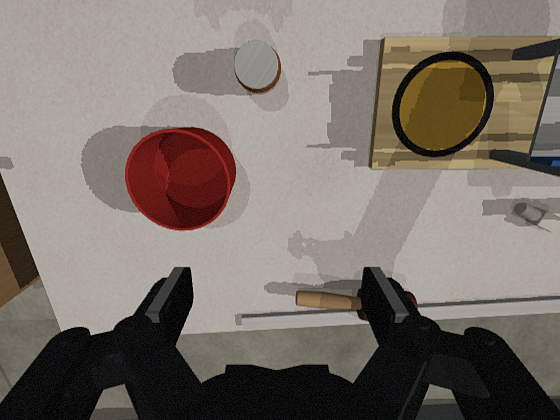

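The wrist view shows the pot rim ellipse at columns 125–231 and rows 128–230, and the mark ellipse at columns 392–494 and rows 52–157.

Run:
```python
from h import *
import pickle; c=pickle.load(open('w2.pkl','rb'))
h=cv2.cvtColor(c['color'],cv2.COLOR_RGB2HSV); H,S,V=h[...,0],h[...,1],h[...,2]
def big(m,box):
    mm=np.zeros_like(V); x0,y0,x1,y1=box; mm[y0:y1,x0:x1]=(m*255).astype(np.uint8)[y0:y1,x0:x1]
    return max(cv2.findContours(mm,cv2.RETR_EXTERNAL,cv2.CHAIN_APPROX_NONE)[0],key=cv2.contourArea)[:,0]
def fitc(P,rad,it=20):
    from scipy.optimize import least_squares
    f=lambda p:np.hypot(P[:,0]-p[0],P[:,1]-p[1])-p[2]
    s=least_squares(f,[*P.mean(0),rad],loss='soft_l1',f_scale=.002); return s.x.round(4)
red=((H<6)|(H>172))&(S>150)&(V>50)
p=big(red,(100,100,260,250)); P=np.array([onz(c,u,v,.095)[:2] for u,v in p])
print('pot',fitc(P,.078)); 
g=P[:,1]<P[:,1].mean()  # far side only
print('pot far half',fitc(P[g],.078), 'x',P[:,0].min(),P[:,0].max(),'y',P[:,1].min())
p=big(V<45,(385,45,500,165)); Q=np.array([onz(c,u,v,.02)[:2] for u,v in p]); print('mark',fitc(Q,.08))
```

```text
pot [ 0.5859 -0.3948  0.0791]
pot far half [ 0.5882 -0.3993  0.0758] x 0.5115322747969238 0.6645683560337314 y -0.47558852797101625
mark [0.5144 0.0193 0.0788]
```

>>> apply_moves(
  rows=[
    {"x": -4, "y": -37, "z": 10, "ax": 0, "ay": 0, "az": 0, "gripper": 0},
    {"x": -4, "y": -37, "z": 10, "ax": 0, "ay": 0, "az": 0, "gripper": 0},
    {"x": -4, "y": -37, "z": 15, "ax": 0, "ay": 0, "az": 0, "gripper": 0},
    {"x": -4, "y": -37, "z": 15, "ax": 0, "ay": 0, "az": 0, "gripper": 0},
    {"x": -4, "y": -37, "z": 15, "ax": 0, "ay": 0, "az": 0, "gripper": 0},
  ],
)

```text
clock: 3.12
position: [0.5867, -0.4271, 0.3262]
ee_rot: [0.031, 1.0, 0.001, 0.0]
ft_force: [1.3, 1.1, -0.4]
grip_width: 1.005
grasp_force: 0.0
```

>>> apply_moves(
  rows=[
    {"x": -3, "y": -34, "z": 20, "ax": 0, "ay": 0, "az": 0, "gripper": 0},
    {"x": 0, "y": 0, "z": 35, "ax": 0, "ay": 0, "az": 0, "gripper": 0},
    {"x": 0, "y": 0, "z": 25, "ax": 0, "ay": 0, "az": 0, "gripper": 0},
    {"x": 0, "y": 0, "z": 0, "ax": 0, "ay": 0, "az": 0, "gripper": 0},
    {"x": 0, "y": 0, "z": 0, "ax": 0, "ay": 0, "az": 0, "gripper": 0},
  ],
)

```text
clock: 3.53
position: [0.5872, -0.4592, 0.2462]
ee_rot: [0.032, 1.0, 0.001, -0.001]
ft_force: [-0.3, -0.0, 1.6]
grip_width: 0.997
grasp_force: 0.0
```

```bash
python3 -c "
from h import *
togo([.582,-.472,.068])
c=camera('wrist');save(c,'w3')
import pickle; pickle.dump(c,open('w3.pkl','wb'))"
```

```text
t 3.53 p [ 0.5872 -0.4592  0.2462] ytool [0.063 0.998 0.002] ztool [-0.002  0.003 -1.   ] F [-0.3 -0.   1.6] w 0.997 g 0.0 q [ 0.34  0.64  0.47  1.08 -0.28  1.48  2.26]
togo mm [  4.  -13.5 178.1]
```

View pics/w3.png

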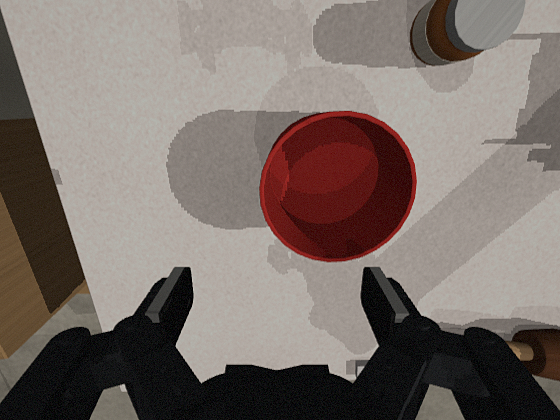

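The wrist view shows the rim ellipse at columns 260–416 and rows 111–262. I'll refine the pot centre from it.

Run:
```python
from h import *
import pickle; c=pickle.load(open('w3.pkl','rb'))
h=cv2.cvtColor(c['color'],cv2.COLOR_RGB2HSV); H,S,V=h[...,0],h[...,1],h[...,2]
red=(((H<6)|(H>172))&(S>150)&(V>40)).astype(np.uint8); red[:,:240]=0;red[280:]=0;red[:100]=0
p=max(cv2.findContours(red,0,1)[0],key=cv2.contourArea)[:,0]
P=np.array([onz(c,u,v,.095)[:2] for u,v in p]); print(p.min(0),p.max(0),P.min(0),P.max(0),cv2.minEnclosingCircle(P.astype(np.float32)))
```

```text
[260 111] [416 261] [ 0.51182742 -0.47582237] [ 0.66527286 -0.32148795] ((0.5875776410102844, -0.39978212118148804), 0.07904282212257385)
```

>>> apply_moves(
  rows=[
    {"x": 2, "y": -8, "z": 30, "ax": 0, "ay": 0, "az": 0, "gripper": 0},
    {"x": 1, "y": -8, "z": 35, "ax": 0, "ay": 0, "az": 0, "gripper": 0},
    {"x": 0, "y": 0, "z": 35, "ax": 0, "ay": 0, "az": 0, "gripper": 0},
    {"x": 0, "y": 0, "z": 30, "ax": 0, "ay": 0, "az": 0, "gripper": 0},
    {"x": 0, "y": 0, "z": 25, "ax": 0, "ay": 0, "az": 0, "gripper": 0},
  ],
)

```text
clock: 4.0
position: [0.5839, -0.4763, 0.0929]
ee_rot: [0.032, 0.999, -0.0, 0.001]
ft_force: [-0.0, 0.4, 0.2]
grip_width: 1.0
grasp_force: 0.0
```

>>> apply_moves(
  rows=[
    {"x": 0, "y": 0, "z": 15, "ax": 0, "ay": 0, "az": 0, "gripper": 0},
    {"x": 0, "y": 0, "z": 8, "ax": 0, "ay": 0, "az": 0, "gripper": 0},
    {"x": 0, "y": 0, "z": 0, "ax": 0, "ay": 0, "az": 0, "gripper": 0},
    {"x": 0, "y": 0, "z": 0, "ax": 0, "ay": 0, "az": 0, "gripper": 0},
  ],
)

```text
clock: 4.33
position: [0.5837, -0.4772, 0.0715]
ee_rot: [0.032, 0.999, -0.001, 0.001]
ft_force: [-0.4, -0.1, 0.1]
grip_width: 1.0
grasp_force: 0.0
```

```bash
python3 -c "
from h import *
togo([.583,-.474,.068])"
```

```text
t 4.33 p [ 0.5837 -0.4772  0.0715] ytool [ 0.064  0.998 -0.001] ztool [ 0.002 -0.001 -1.   ] F [-0.4 -0.1  0.1] w 1.0 g 0.0 q [ 0.36  0.77  0.43  1.25 -0.32  1.18  2.31]
togo mm [0.9 3.2 3.4]
```

Aligned well enough, so I'll close with a 3 mm correction.

>>> apply_moves(
  rows=[
    {"x": 0, "y": 3, "z": 2, "ax": 0, "ay": 0, "az": 0, "gripper": 0},
    {"x": 0, "y": 0, "z": 0, "ax": 0, "ay": 0, "az": 0, "gripper": 1},
    {"x": 0, "y": 0, "z": 0, "ax": 0, "ay": 0, "az": 0, "gripper": 1},
    {"x": 0, "y": 0, "z": 0, "ax": 0, "ay": 0, "az": 0, "gripper": 1},
    {"x": 0, "y": 0, "z": 0, "ax": 0, "ay": 0, "az": 0, "gripper": 1},
  ],
  newtons=50,
)

```text
clock: 4.75
position: [0.583, -0.4739, 0.0677]
ee_rot: [0.032, 0.999, -0.0, 0.0]
ft_force: [-0.1, 0.7, -0.0]
grip_width: 0.452
grasp_force: 0.0
```

>>> apply_moves(
  rows=[
    {"x": 0, "y": 0, "z": 0, "ax": 0, "ay": 0, "az": 0, "gripper": 1},
    {"x": 0, "y": 0, "z": 0, "ax": 0, "ay": 0, "az": 0, "gripper": 1},
    {"x": 0, "y": 0, "z": 0, "ax": 0, "ay": 0, "az": 0, "gripper": 1},
    {"x": 0, "y": 0, "z": 0, "ax": 0, "ay": 0, "az": 0, "gripper": 1},
    {"x": 0, "y": 0, "z": 0, "ax": 0, "ay": 0, "az": 0, "gripper": 1},
  ],
)

```text
clock: 5.17
position: [0.5847, -0.4728, 0.0686]
ee_rot: [0.032, 0.999, 0.001, 0.002]
ft_force: [3.9, 2.1, 7.6]
grip_width: 0.058
grasp_force: 48.5
```

```bash
python3 -c "
from h import *
st()"
```

```text
t 5.17 p [ 0.5847 -0.4728  0.0686] ytool [0.064 0.998 0.001] ztool [ 0.003  0.001 -1.   ] F [3.9 2.1 7.6] w 0.058 g 48.5 q [ 0.36  0.77  0.43  1.26 -0.32  1.18  2.31]
```

>>> apply_moves(
  rows=[
    {"x": 0, "y": 0, "z": -5, "ax": 0, "ay": 0, "az": 0, "gripper": 1},
    {"x": 0, "y": 0, "z": -10, "ax": 0, "ay": 0, "az": 0, "gripper": 1},
    {"x": 0, "y": 0, "z": -15, "ax": 0, "ay": 0, "az": 0, "gripper": 1},
    {"x": 0, "y": 0, "z": -10, "ax": 0, "ay": 0, "az": 0, "gripper": 1},
    {"x": 0, "y": 0, "z": 0, "ax": 0, "ay": 0, "az": 0, "gripper": 1},
  ],
)

```text
clock: 5.58
position: [0.5835, -0.4753, 0.111]
ee_rot: [0.032, 0.999, -0.002, 0.002]
ft_force: [0.0, -0.9, -3.3]
grip_width: 0.044
grasp_force: 49.1
```

Run:
```python
from h import *
o=st()
c=camera('wrist');s=camera('scene')
im=np.vstack([c['color'][:,:],]);im=np.hstack([cv2.resize(c['color'],(400,300)),cv2.resize(s['color'][180:300,60:220],(400,300))])
cv2.imwrite('pics/w4.png',im[...,::-1])
import pickle; pickle.dump((c,s),open('w4.pkl','wb'))
h=cv2.cvtColor(c['color'],cv2.COLOR_RGB2HSV); H,S,V=h[...,0],h[...,1],h[...,2]
red=(((H<6)|(H>172))&(S>150)&(V>40)).astype(np.uint8)
p=max(cv2.findContours(red,0,1)[0],key=cv2.contourArea)[:,0]
P=np.array([onz(c,u,v,.135)[:2] for u,v in p]); print(p.min(0),p.max(0),P.min(0),P.max(0))
```

```text
t 5.58 p [ 0.5835 -0.4753  0.111 ] ytool [ 0.065  0.998 -0.003] ztool [ 0.003 -0.003 -1.   ] F [ 0.  -0.9 -3.3] w 0.044 g 49.1 q [ 0.36  0.73  0.44  1.23 -0.31  1.24  2.3 ]
[268 117] [559 404] [ 0.50539409 -0.47891341] [ 0.64805132 -0.34259616]
```

View pics/w4.png

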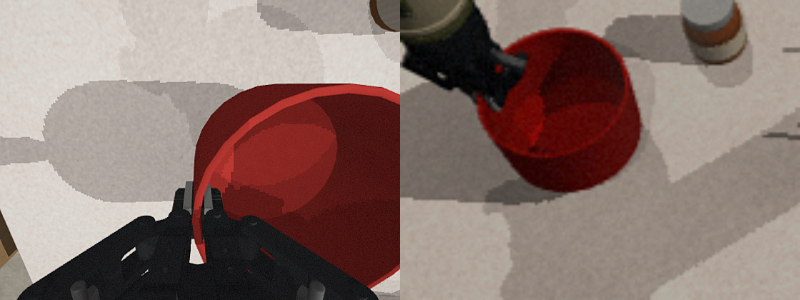

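The pot is held by the rim and clear of the bench, with the rim's right edge at about (640,110) in the right panel. I'll check its tilt.

Run:
```python
from h import *
import pickle; c,s=pickle.load(open('w4.pkl','rb')); t=camera('top')
G=np.array([.5835,-.4753]); yd=np.array([.065,.998,0]); xd=np.array([.998,-.065,0])
for n,k in(('s',s),('t',t)):
    h=cv2.cvtColor(k['color'],cv2.COLOR_RGB2HSV); H,S,V=h[...,0],h[...,1],h[...,2]
    red=(((H<6)|(H>172))&(S>150)&(V>40)).astype(np.uint8)
    p=max(cv2.findContours(red,0,1)[0],key=cv2.contourArea)[:,0]; print(n,'obs',p.min(0),p.max(0))
    for phi in(-5,0,5,10,15):
        a=np.radians(phi); r=np.cos(a)*yd-np.sin(a)*np.array([0,0,1]); up=np.sin(a)*yd+np.cos(a)*np.array([0,0,1])
        g=np.array([*G,.119-.002]); rimc=g+r*.0755+up*.02   # grasp pt 20mm below rim
        T=np.linspace(0,6.28,90)
        Q=np.array([proj(k,rimc+.078*(np.cos(x)*xd+np.sin(x)*r)) for x in T]+[proj(k,rimc-.095*up+.074*(np.cos(x)*xd+np.sin(x)*r)) for x in T])
        print(phi,Q.min(0).round(1),Q.max(0).round(1))
```

```text
s obs [ 91 191] [155 256]
-5 [ 89.4 189.9] [158.5 256.7]
0 [ 90.  191.2] [157.4 257.6]
5 [ 90.7 192.4] [156.  258.5]
10 [ 91.4 193.5] [154.1 259.3]
15 [ 92.1 194.6] [154.3 260. ]
t obs [397 186] [447 234]
-5 [394.1 183.2] [451.  234.4]
0 [395.1 183.5] [450.5 234.8]
5 [396.4 183.9] [450.  235.1]
10 [398.  184.3] [449.4 235.5]
15 [397.5 184.7] [448.8 235.8]
```

>>> apply_moves(
  rows=[
    {"x": 0, "y": 15, "z": 0, "ax": 0, "ay": 0, "az": 0, "gripper": 1},
    {"x": 0, "y": 25, "z": 0, "ax": 0, "ay": 0, "az": 0, "gripper": 1},
    {"x": 0, "y": 30, "z": 0, "ax": 0, "ay": 0, "az": 0, "gripper": 1},
    {"x": 0, "y": 30, "z": 0, "ax": 0, "ay": 0, "az": 0, "gripper": 1},
    {"x": 0, "y": 30, "z": 0, "ax": 0, "ay": 0, "az": 0, "gripper": 1},
  ],
)

```text
clock: 6.15
position: [0.5906, -0.3425, 0.1062]
ee_rot: [0.032, 0.999, 0.0, -0.001]
ft_force: [1.0, 1.5, -2.9]
grip_width: 0.047
grasp_force: 49.0
```

>>> apply_moves(
  rows=[
    {"x": 10, "y": 30, "z": 0, "ax": 0, "ay": 0, "az": 0, "gripper": 1},
    {"x": 20, "y": 30, "z": 0, "ax": 0, "ay": 0, "az": 0, "gripper": 1},
    {"x": 20, "y": 30, "z": 0, "ax": 0, "ay": 0, "az": 0, "gripper": 1},
    {"x": 20, "y": 30, "z": 0, "ax": 0, "ay": 0, "az": 0, "gripper": 1},
    {"x": 20, "y": 25, "z": 0, "ax": 0, "ay": 0, "az": 0, "gripper": 1},
  ],
)

```text
clock: 6.57
position: [0.5094, -0.191, 0.1064]
ee_rot: [0.031, 1.0, 0.0, -0.001]
ft_force: [0.3, 0.0, -3.5]
grip_width: 0.054
grasp_force: 49.0
```

>>> apply_moves(
  rows=[
    {"x": 10, "y": 20, "z": 0, "ax": 0, "ay": 0, "az": 0, "gripper": 1},
    {"x": 0, "y": 15, "z": 0, "ax": 0, "ay": 0, "az": 0, "gripper": 1},
    {"x": 0, "y": 0, "z": 0, "ax": 0, "ay": 0, "az": 0, "gripper": 1},
    {"x": 0, "y": 0, "z": 0, "ax": 0, "ay": 0, "az": 0, "gripper": 1},
  ],
)

```text
clock: 6.9
position: [0.5029, -0.1571, 0.107]
ee_rot: [0.031, 1.0, 0.0, -0.0]
ft_force: [-0.4, -0.6, -2.2]
grip_width: 0.048
grasp_force: 49.1
```

Run:
```python
from h import *
togo([.510,-.057,.107])
s=camera('scene');t=camera('top')
im=np.hstack([cv2.resize(s['color'][150:270,190:350],(400,300)),cv2.resize(t['color'][180:300,240:400],(400,300))])
cv2.imwrite('pics/w5.png',im[...,::-1])
```

```text
t 6.9 p [ 0.5029 -0.1571  0.107 ] ytool [0.062 0.998 0.   ] ztool [-0.  0. -1.] F [-0.4 -0.6 -2.2] w 0.048 g 49.1 q [-0.16  0.25  0.42  1.9  -0.12  1.02  1.82]
togo mm [-9.000e-01  1.004e+02  1.000e-01]
```

View pics/w5.png

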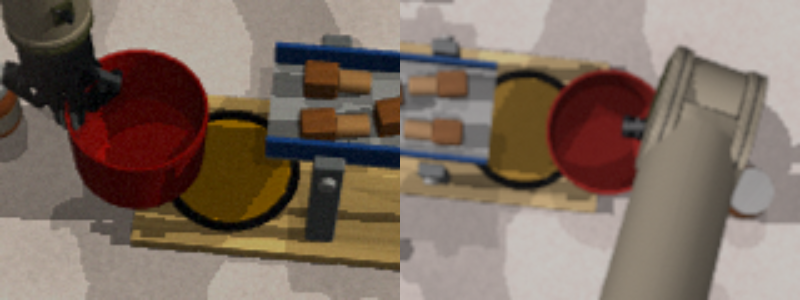

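The pot is over the board's edge at about (140,130) in the left panel, clear of the jar, with the mark ahead at (235,170). I'll slide it 100 mm towards the tray and then lower it.

>>> apply_moves(
  rows=[
    {"x": -1, "y": 15, "z": 0, "ax": 0, "ay": 0, "az": 0, "gripper": 1},
    {"x": 0, "y": 25, "z": 0, "ax": 0, "ay": 0, "az": 0, "gripper": 1},
    {"x": 0, "y": 25, "z": 0, "ax": 0, "ay": 0, "az": 0, "gripper": 1},
    {"x": 0, "y": 20, "z": 0, "ax": 0, "ay": 0, "az": 0, "gripper": 1},
    {"x": 0, "y": 12, "z": 0, "ax": 0, "ay": 0, "az": 0, "gripper": 1},
  ],
)

```text
clock: 7.42
position: [0.5104, -0.0599, 0.107]
ee_rot: [0.032, 0.999, 0.0, -0.0]
ft_force: [-0.5, 0.6, -3.4]
grip_width: 0.052
grasp_force: 49.2
```

>>> apply_moves(
  rows=[
    {"x": 0, "y": 3, "z": 2, "ax": 0, "ay": 0, "az": 0, "gripper": 1},
    {"x": 0, "y": 0, "z": 3, "ax": 0, "ay": 0, "az": 0, "gripper": 1},
    {"x": 0, "y": 0, "z": 3, "ax": 0, "ay": 0, "az": 0, "gripper": 1},
    {"x": 0, "y": 0, "z": 0, "ax": 0, "ay": 0, "az": 0, "gripper": 1},
    {"x": 0, "y": 0, "z": 0, "ax": 0, "ay": 0, "az": 0, "gripper": 1},
  ],
)

```text
clock: 7.83
position: [0.5101, -0.0597, 0.0989]
ee_rot: [0.033, 0.999, -0.0, -0.0]
ft_force: [-0.1, 0.2, -3.4]
grip_width: 0.051
grasp_force: 49.2
```

Run:
```python
from h import *
togo([.510,-.057,.0885])
s=camera('scene');t=camera('top')
im=np.hstack([cv2.resize(s['color'][150:270,190:350],(400,300)),cv2.resize(t['color'][180:300,240:400],(400,300))])
cv2.imwrite('pics/w6.png',im[...,::-1])
def redbb(k):
    h=cv2.cvtColor(k['color'],cv2.COLOR_RGB2HSV); H,S,V=h[...,0],h[...,1],h[...,2]
    red=(((H<6)|(H>172))&(S>150)&(V>40)).astype(np.uint8)
    p=max(cv2.findContours(red,0,1)[0],key=cv2.contourArea)[:,0]; return p.min(0),p.max(0)
for k in(s,t):
    T=np.linspace(0,6.28,90); Q=np.array([proj(k,[.515+.078*np.cos(x),.0185+.078*np.sin(x),.124]) for x in T]); F=np.array([proj(k,[.515+.074*np.cos(x),.0185+.074*np.sin(x),.029]) for x in T])
    print('obs',redbb(k),'rim',Q.min(0).round(1),Q.max(0).round(1),'foot',F.min(0).round(1),F.max(0).round(1))
```

```text
t 7.83 p [ 0.5101 -0.0597  0.0989] ytool [ 0.066  0.998 -0.001] ztool [-0.001 -0.    -1.   ] F [-0.1  0.2 -3.4] w 0.051 g 49.2 q [-0.29  0.23  0.36  1.93 -0.09  1.    1.61]
togo mm [ 0.3  2.7 10.4]
obs (array([252, 175], dtype=int32), array([303, 237], dtype=int32)) rim [252.9 174.7] [310.8 224.1] foot [256.1 194.1] [307.8 239.1]
obs (array([273, 205], dtype=int32), array([303, 254], dtype=int32)) rim [264.6 203.4] [314.8 253.4] foot [266.8 208.8] [311.8 253.7]
```

>>> apply_moves(
  rows=[
    {"x": 0, "y": 2.5, "z": 2, "ax": 0, "ay": 0, "az": 0, "gripper": 1},
    {"x": 0, "y": 0, "z": 2, "ax": 0, "ay": 0, "az": 0, "gripper": 1},
    {"x": 0, "y": 0, "z": 1.5, "ax": 0, "ay": 0, "az": 0, "gripper": 1},
    {"x": 0, "y": 0, "z": 0, "ax": 0, "ay": 0, "az": 0, "gripper": 1},
  ],
)

```text
clock: 8.27
position: [0.5104, -0.0556, 0.0934]
ee_rot: [0.032, 0.999, 0.0, -0.0]
ft_force: [-0.0, -0.1, -3.0]
grip_width: 0.053
grasp_force: 49.1
```

>>> apply_moves(
  rows=[
    {"x": 0, "y": 0, "z": 1, "ax": 0, "ay": 0, "az": 0, "gripper": 1},
    {"x": 0, "y": 0, "z": 1, "ax": 0, "ay": 0, "az": 0, "gripper": 1},
    {"x": 0, "y": 0, "z": 0, "ax": 0, "ay": 0, "az": 0, "gripper": 1},
  ],
)

```text
clock: 8.52
position: [0.5108, -0.056, 0.0921]
ee_rot: [0.032, 0.999, 0.0, 0.0]
ft_force: [-0.9, -2.0, 1.5]
grip_width: 0.05
grasp_force: 49.8
```

>>> apply_moves(
  rows=[
    {"x": 0, "y": 0, "z": 1, "ax": 0, "ay": 0, "az": 0, "gripper": 1},
    {"x": 0, "y": 0, "z": 0, "ax": 0, "ay": 0, "az": 0, "gripper": 1},
  ],
)

```text
clock: 8.68
position: [0.511, -0.0563, 0.0914]
ee_rot: [0.032, 0.999, -0.0, 0.001]
ft_force: [-1.2, -3.3, 5.8]
grip_width: 0.053
grasp_force: 50.3
```

>>> apply_moves(
  rows=[
    {"x": 0, "y": 0, "z": 1, "ax": 0, "ay": 0, "az": 0, "gripper": 1},
    {"x": 0, "y": 0, "z": 0, "ax": 0, "ay": 0, "az": 0, "gripper": 1},
  ],
)

```text
clock: 8.85
position: [0.5113, -0.0566, 0.0908]
ee_rot: [0.033, 0.999, -0.0, 0.001]
ft_force: [-2.7, -4.5, 9.6]
grip_width: 0.049
grasp_force: 52.4
```

>>> apply_moves(
  rows=[
    {"x": 0, "y": 0, "z": 1, "ax": 0, "ay": 0, "az": 0, "gripper": 1},
    {"x": 0, "y": 0, "z": 0, "ax": 0, "ay": 0, "az": 0, "gripper": 1},
  ],
  newtons=20,
)

```text
clock: 9.02
position: [0.5115, -0.0569, 0.0901]
ee_rot: [0.033, 0.999, -0.0, 0.001]
ft_force: [-1.6, -5.8, 12.3]
grip_width: 0.047
grasp_force: 56.6
```

>>> apply_moves(
  rows=[
    {"x": 0, "y": 0, "z": 0, "ax": 0, "ay": 0, "az": 0, "gripper": 0.85},
    {"x": 0, "y": 0, "z": 0, "ax": 0, "ay": 0, "az": 0, "gripper": 0.7},
    {"x": 0, "y": 0, "z": 0, "ax": 0, "ay": 0, "az": 0, "gripper": 0.6},
    {"x": 0, "y": 0, "z": 0, "ax": 0, "ay": 0, "az": 0, "gripper": 0.6},
  ],
)

```text
clock: 9.35
position: [0.5106, -0.0554, 0.0886]
ee_rot: [0.032, 0.999, 0.0, -0.0]
ft_force: [-0.1, 0.4, 0.5]
grip_width: 0.401
grasp_force: 0.0
```

Run:
```python
from h import *
st()
s=camera('scene')
im=np.hstack([cv2.resize(s['color'][150:270,190:350],(800,600))])
cv2.imwrite('pics/w7.png',im[...,::-1])
```

```text
t 9.35 p [ 0.5106 -0.0554  0.0886] ytool [0.064 0.998 0.   ] ztool [-0.  0. -1.] F [-0.1  0.4  0.5] w 0.401 g 0.0 q [-0.3   0.24  0.35  1.94 -0.1   0.97  1.61]
```

View pics/w7.png

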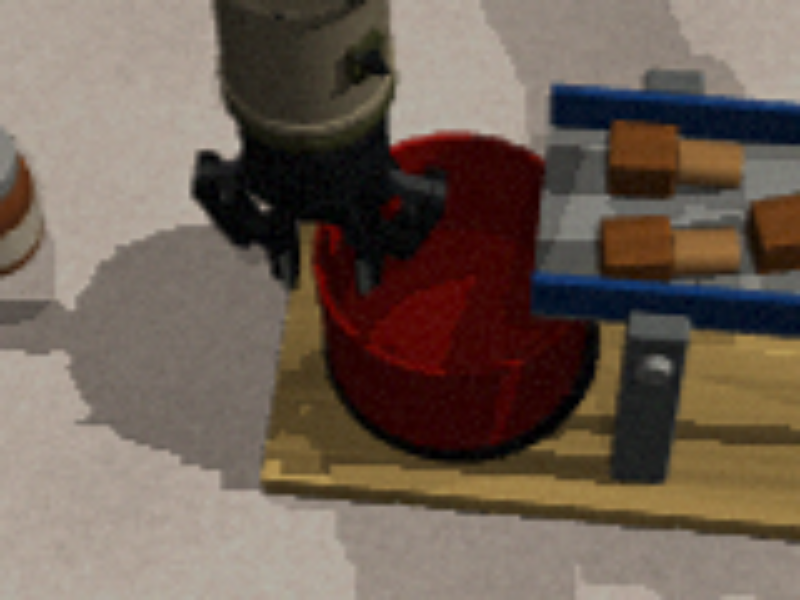

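The pot stands on the mark with the black ring visible evenly around its front, and the gripper is open around the rim. Next I'll lift straight up and go over to the bar.

>>> apply_moves(
  rows=[
    {"x": 0, "y": 0, "z": -10, "ax": 0, "ay": 0, "az": 0, "gripper": 0.6},
    {"x": 0, "y": 0, "z": -20, "ax": 0, "ay": 0, "az": 0, "gripper": 0.6},
    {"x": 0, "y": 0, "z": -35, "ax": 0, "ay": 0, "az": 0, "gripper": 0.6},
    {"x": 0, "y": 0, "z": -40, "ax": 0, "ay": 0, "az": 0, "gripper": 0.6},
    {"x": 0, "y": 0, "z": -40, "ax": 0, "ay": 0, "az": 0, "gripper": 0.6},
  ],
)

```text
clock: 9.82
position: [0.51, -0.0559, 0.236]
ee_rot: [0.032, 0.999, -0.0, -0.0]
ft_force: [2.0, 0.8, -0.4]
grip_width: 0.399
grasp_force: 0.0
```

>>> apply_moves(
  rows=[
    {"x": 0, "y": 0, "z": -40, "ax": 0, "ay": 0, "az": 0, "gripper": 0.6},
    {"x": 0, "y": 0, "z": -40, "ax": 0, "ay": 0, "az": 0, "gripper": 0.6},
    {"x": 0, "y": 0, "z": -40, "ax": 0, "ay": 0, "az": 0, "gripper": 0.6},
    {"x": 0, "y": 20, "z": -25, "ax": 0, "ay": 0, "az": 0, "gripper": 0.6},
    {"x": 0, "y": 35, "z": 0, "ax": 0, "ay": 0, "az": 0, "gripper": 0.6},
  ],
)

```text
clock: 10.23
position: [0.5153, -0.0044, 0.386]
ee_rot: [0.036, 0.999, 0.0, 0.005]
ft_force: [1.5, -0.6, 0.8]
grip_width: 0.401
grasp_force: 0.0
```

>>> apply_moves(
  rows=[
    {"x": 0, "y": 38, "z": 0, "ax": 0, "ay": 0, "az": 0, "gripper": 0.6},
    {"x": 0, "y": 38, "z": 0, "ax": 0, "ay": 0, "az": 0, "gripper": 0.6},
    {"x": 0, "y": 38, "z": 0, "ax": 0, "ay": 0, "az": 0, "gripper": 0.65},
    {"x": 0, "y": 38, "z": 0, "ax": 0, "ay": 0, "az": 0, "gripper": 0.67},
    {"x": 0, "y": 38, "z": 0, "ax": 0, "ay": 0, "az": 0, "gripper": 0.67},
  ],
)

```text
clock: 10.65
position: [0.5259, 0.1904, 0.3798]
ee_rot: [0.032, 0.999, 0.0, 0.0]
ft_force: [0.2, -0.8, -0.4]
grip_width: 0.33
grasp_force: 0.0
```

>>> apply_moves(
  rows=[
    {"x": 0, "y": 38, "z": 0, "ax": 0, "ay": 0, "az": 0, "gripper": 0.67},
    {"x": 0, "y": 38, "z": 0, "ax": 0, "ay": 0, "az": 0, "gripper": 0.67},
    {"x": 0, "y": 20, "z": 20, "ax": 0, "ay": 0, "az": 0, "gripper": 0.67},
    {"x": 0, "y": 0, "z": 30, "ax": 0, "ay": 0, "az": 0, "gripper": 0.67},
    {"x": 0, "y": 0, "z": 0, "ax": 0, "ay": 0, "az": 0, "gripper": 0.67},
  ],
)

```text
clock: 11.07
position: [0.5304, 0.2852, 0.3235]
ee_rot: [0.031, 1.0, -0.002, -0.003]
ft_force: [0.3, -0.5, -1.6]
grip_width: 0.326
grasp_force: 0.0
```

Run:
```python
from h import *
togo([.534,.2947,.182])
c=camera('wrist')
h=cv2.cvtColor(c['color'],cv2.COLOR_RGB2HSV); H,S,V=h[...,0],h[...,1],h[...,2]
red=(((H<6)|(H>172))&(S>150)&(V>60)).astype(np.uint8)
for ct in cv2.findContours(red,0,1)[0]:
    if cv2.contourArea(ct)>150:
        r=cv2.minAreaRect(ct); print(np.round(r[0]),np.round(r[1]),r[2],onz(c,*r[0],.192)); bx=cv2.boxPoints(r)
        print([onz(c,*p,.19).round(4).tolist() for p in bx])
save(c,'w8')
```

```text
t 11.07 p [0.5304 0.2852 0.3235] ytool [ 0.062  0.998 -0.005] ztool [-0.007 -0.005 -1.   ] F [ 0.3 -0.5 -1.6] w 0.326 g 0.0 q [-0.67  0.26  0.12  1.39 -0.03  1.5   0.96]
togo mm [ -3.9  10.4 141.4]
[287. 201.] [ 15. 113.] 1.7899105548858643 [0.53105399 0.29468612 0.192     ]
[[0.5905, 0.2826, 0.19], [0.4788, 0.2925, 0.19], [0.48, 0.3054, 0.19], [0.5919, 0.2972, 0.19]]
[ 43. 162.] [115. 135.] 28.460176467895508 [0.48088888 0.07802487 0.192     ]
[[0.5057, -0.0106, 0.19], [0.4097, 0.0838, 0.19], [0.4583, 0.1574, 0.19], [0.5675, 0.0675, 0.19]]
```

View pics/w8.png

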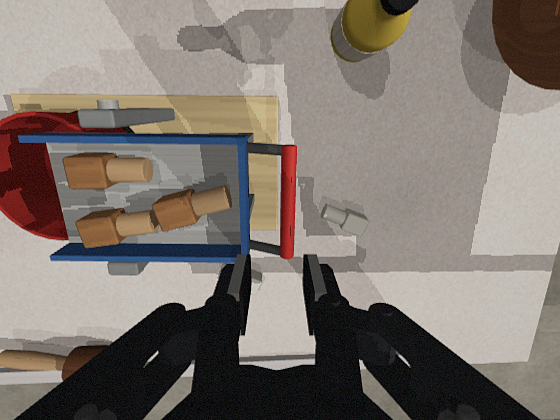

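The wrist view shows the bar at (287,201), which casts to (0.534, 0.2945), between the fingers in y. I'll descend onto it.

>>> apply_moves(
  rows=[
    {"x": -2, "y": 5, "z": 25, "ax": 0, "ay": 0, "az": 0, "gripper": 0.67},
    {"x": -2, "y": 5, "z": 25, "ax": 0, "ay": 0, "az": 0, "gripper": 0.67},
    {"x": 0, "y": 0, "z": 25, "ax": 0, "ay": 0, "az": 0, "gripper": 0.67},
    {"x": 0, "y": 0, "z": 15, "ax": 0, "ay": 0, "az": 0, "gripper": 0.67},
    {"x": 0, "y": 0, "z": 0, "ax": 0, "ay": 0, "az": 0, "gripper": 0.67},
  ],
)

```text
clock: 11.53
position: [0.5369, 0.2926, 0.2378]
ee_rot: [0.033, 0.999, -0.001, -0.001]
ft_force: [-0.1, -0.2, -0.2]
grip_width: 0.331
grasp_force: 0.0
```

Run:
```python
from h import *
togo([.534,.2947,.182])
c=camera('wrist')
h=cv2.cvtColor(c['color'],cv2.COLOR_RGB2HSV); H,S,V=h[...,0],h[...,1],h[...,2]
red=(((H<6)|(H>172))&(S>150)&(V>60)).astype(np.uint8); red[:,:200]=0
for ct in cv2.findContours(red,0,1)[0]:
    if cv2.contourArea(ct)>150:
        r=cv2.minAreaRect(ct); print(np.round(r[0]),np.round(r[1]),r[2],onz(c,*r[0],.192))
```

```text
t 11.53 p [0.5369 0.2926 0.2378] ytool [ 0.066  0.998 -0.002] ztool [-0.002 -0.002 -1.   ] F [-0.1 -0.2 -0.2] w 0.331 g 0.0 q [-0.66  0.3   0.11  1.51 -0.03  1.33  0.96]
togo mm [ 2.9  2.  55.8]
[280. 230.] [158.  22.] 90.0 [0.52942465 0.2952387  0.192     ]
```

>>> apply_moves(
  rows=[
    {"x": 2, "y": 2, "z": 15, "ax": 0, "ay": 0, "az": 0, "gripper": 0.67},
    {"x": 0, "y": 0, "z": 18, "ax": 0, "ay": 0, "az": 0, "gripper": 0.67},
    {"x": 0, "y": 0, "z": 14, "ax": 0, "ay": 0, "az": 0, "gripper": 0.67},
    {"x": 0, "y": 0, "z": 8, "ax": 0, "ay": 0, "az": 0, "gripper": 0.67},
    {"x": 0, "y": 0, "z": 0, "ax": 0, "ay": 0, "az": 0, "gripper": 0.67},
  ],
)

```text
clock: 12.0
position: [0.5357, 0.296, 0.1845]
ee_rot: [0.033, 0.999, 0.0, 0.0]
ft_force: [-1.2, -0.3, -0.1]
grip_width: 0.327
grasp_force: 0.0
```

>>> apply_moves(
  rows=[
    {"x": 0, "y": 0, "z": 0, "ax": 0, "ay": 0, "az": 0, "gripper": 1},
    {"x": 0, "y": 0, "z": 0, "ax": 0, "ay": 0, "az": 0, "gripper": 1},
    {"x": 0, "y": 0, "z": 0, "ax": 0, "ay": 0, "az": 0, "gripper": 1},
    {"x": 0, "y": 0, "z": 0, "ax": 0, "ay": 0, "az": 0, "gripper": 1},
    {"x": 0, "y": 0, "z": 0, "ax": 0, "ay": 0, "az": 0, "gripper": 1},
  ],
  newtons=35,
)

```text
clock: 12.42
position: [0.536, 0.2945, 0.1858]
ee_rot: [0.033, 0.999, -0.001, 0.0]
ft_force: [-3.1, -7.3, 2.8]
grip_width: 0.148
grasp_force: 34.4
```

Run:
```python
from h import *
st()
# arc deltas in tool axes (y = rack y, z down): per step of theta
th=np.linspace(0,.92,24); y=170*np.cos(th)-30*np.sin(th); z=170*np.sin(th)+30*np.cos(th)
for i in range(1,24): print(round(th[i],2),round(y[i]-y[i-1],1),round(-(z[i]-z[i-1]),1))
print(y[-1]-170,z[-1]-30)
```

```text
t 12.42 p [0.536  0.2945 0.1858] ytool [ 0.066  0.998 -0.001] ztool [ 0.001 -0.001 -1.   ] F [-3.1 -7.3  2.8] w 0.148 g 34.4 q [-0.66  0.34  0.11  1.58 -0.04  1.23  0.95]
0.04 -1.3 -6.8
0.08 -1.6 -6.7
0.12 -1.9 -6.6
0.16 -2.1 -6.6
0.2 -2.4 -6.5
0.24 -2.7 -6.4
0.28 -2.9 -6.3
0.32 -3.2 -6.1
0.36 -3.4 -6.0
0.4 -3.6 -5.9
0.44 -3.9 -5.7
0.48 -4.1 -5.6
0.52 -4.3 -5.4
0.56 -4.5 -5.2
0.6 -4.7 -5.0
0.64 -4.9 -4.8
0.68 -5.1 -4.6
0.72 -5.3 -4.4
0.76 -5.5 -4.2
0.8 -5.6 -4.0
0.84 -5.8 -3.8
0.88 -5.9 -3.5
0.92 -6.1 -3.3
-90.8786219717023 123.42688010548613
```

>>> apply_moves(
  rows=[
    {"x": 0, "y": -1.3, "z": -6.8, "ax": 0, "ay": 0, "az": 0, "gripper": 1},
    {"x": 0, "y": -1.6, "z": -6.7, "ax": 0, "ay": 0, "az": 0, "gripper": 1},
    {"x": 0, "y": -1.9, "z": -6.6, "ax": 0, "ay": 0, "az": 0, "gripper": 1},
    {"x": 0, "y": -2.1, "z": -6.6, "ax": 0, "ay": 0, "az": 0, "gripper": 1},
    {"x": 0, "y": -2.4, "z": -6.5, "ax": 0, "ay": 0, "az": 0, "gripper": 1},
  ],
)

```text
clock: 12.83
position: [0.5354, 0.286, 0.2182]
ee_rot: [0.033, 0.999, -0.0, 0.0]
ft_force: [3.0, -5.6, -7.6]
grip_width: 0.15
grasp_force: 34.1
```

```bash
cat > tray.py <<'E'
from h import *
st(); c=camera('scene')
h=cv2.cvtColor(c['color'],cv2.COLOR_RGB2HSV); H,S,V=h[...,0],h[...,1],h[...,2]
b=((H>105)&(H<125)&(S>150)&(V>40)); b[:, :230]=0; v,u=np.nonzero(b); print('blue n',len(u),'bbox',u.min(),u.max(),v.min(),v.max())
E
python3 tray.py
```

```text
t 12.83 p [0.5354 0.286  0.2182] ytool [ 0.066  0.998 -0.   ] ztool [ 0.001 -0.001 -1.   ] F [ 3.  -5.6 -7.6] w 0.15 g 34.1 q [-0.66  0.3   0.11  1.55 -0.03  1.29  0.96]
blue n 505 bbox 294 559 168 214
```

Lifting takes 7.6 N and the grip is holding. Continuing up the arc.

>>> apply_moves(
  rows=[
    {"x": 0, "y": -2.7, "z": -6.4, "ax": 0, "ay": 0, "az": 0, "gripper": 1},
    {"x": 0, "y": -2.9, "z": -6.3, "ax": 0, "ay": 0, "az": 0, "gripper": 1},
    {"x": 0, "y": -3.2, "z": -6.1, "ax": 0, "ay": 0, "az": 0, "gripper": 1},
    {"x": 0, "y": -3.4, "z": -6.0, "ax": 0, "ay": 0, "az": 0, "gripper": 1},
    {"x": 0, "y": -3.6, "z": -5.9, "ax": 0, "ay": 0, "az": 0, "gripper": 1},
  ],
)

```text
clock: 13.3
position: [0.5343, 0.2714, 0.249]
ee_rot: [0.032, 0.999, 0.001, 0.001]
ft_force: [5.1, -1.4, -5.0]
grip_width: 0.147
grasp_force: 34.1
```

>>> apply_moves(
  rows=[
    {"x": 0, "y": -3.9, "z": -5.7, "ax": 0, "ay": 0, "az": 0, "gripper": 1},
    {"x": 0, "y": -4.1, "z": -5.6, "ax": 0, "ay": 0, "az": 0, "gripper": 1},
    {"x": 0, "y": -4.3, "z": -5.4, "ax": 0, "ay": 0, "az": 0, "gripper": 1},
    {"x": 0, "y": -4.5, "z": -5.2, "ax": 0, "ay": 0, "az": 0, "gripper": 1},
    {"x": 0, "y": -4.7, "z": -5.0, "ax": 0, "ay": 0, "az": 0, "gripper": 1},
  ],
)

```text
clock: 13.72
position: [0.5329, 0.2513, 0.2766]
ee_rot: [0.032, 0.999, 0.002, 0.001]
ft_force: [4.9, 2.5, -3.3]
grip_width: 0.146
grasp_force: 34.1
```

>>> apply_moves(
  rows=[
    {"x": 0, "y": -4.9, "z": -4.8, "ax": 0, "ay": 0, "az": 0, "gripper": 1},
    {"x": 0, "y": -5.1, "z": -4.6, "ax": 0, "ay": 0, "az": 0, "gripper": 1},
    {"x": 0, "y": -5.3, "z": -4.4, "ax": 0, "ay": 0, "az": 0, "gripper": 1},
    {"x": 0, "y": -5.5, "z": -4.2, "ax": 0, "ay": 0, "az": 0, "gripper": 1},
    {"x": 0, "y": -5.6, "z": -4.0, "ax": 0, "ay": 0, "az": 0, "gripper": 1},
  ],
)

```text
clock: 14.13
position: [0.5311, 0.2274, 0.2995]
ee_rot: [0.03, 1.0, 0.004, 0.002]
ft_force: [10.8, 18.6, -12.9]
grip_width: 0.145
grasp_force: 34.4
```

>>> apply_moves(
  rows=[
    {"x": 0, "y": -5.8, "z": -3.8, "ax": 0, "ay": 0, "az": 0, "gripper": 1},
    {"x": 0, "y": -5.9, "z": -3.5, "ax": 0, "ay": 0, "az": 0, "gripper": 1},
    {"x": 0, "y": 0, "z": 0, "ax": 0, "ay": 0, "az": 0, "gripper": 1},
    {"x": 0, "y": 0, "z": 0, "ax": 0, "ay": 0, "az": 0, "gripper": 1},
    {"x": 0, "y": 0, "z": 0, "ax": 0, "ay": 0, "az": 0, "gripper": 1},
  ],
)

```text
clock: 14.55
position: [0.5297, 0.2229, 0.3038]
ee_rot: [0.027, 1.0, 0.007, 0.002]
ft_force: [18.3, 35.9, -23.3]
grip_width: 0.146
grasp_force: 35.8
```

Run:
```python
from h import *
st(); s=camera('scene');t=camera('top')
im=np.hstack([cv2.resize(s['color'][130:280,220:420],(400,300)),cv2.resize(t['color'][160:310,180:380],(400,300))])
cv2.imwrite('pics/w9.png',im[...,::-1])
```

```text
t 14.55 p [0.5297 0.2229 0.3038] ytool [0.053 0.998 0.014] ztool [ 0.004  0.014 -1.   ] F [ 18.3  35.9 -23.3] w 0.146 g 35.8 q [-0.6   0.18  0.14  1.52 -0.04  1.43  1.07]
```

View pics/w9.png

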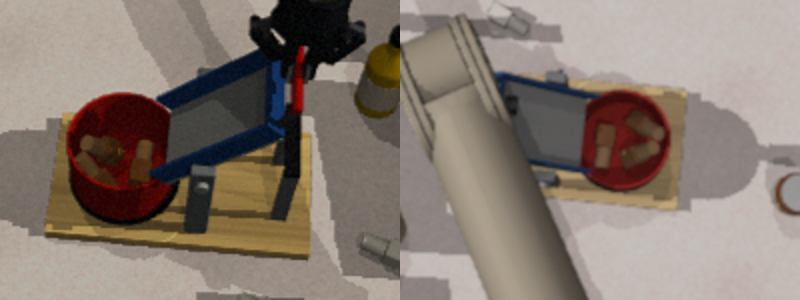

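All three blanks are in the pot: in the left panel at (85,150), (105,165) and (142,160), and in the top view inside the rim. The tray is empty at its end stop, so I'll bring it back down the arc.

>>> apply_moves(
  rows=[
    {"x": 0, "y": 5.9, "z": 3.5, "ax": 0, "ay": 0, "az": 0, "gripper": 1},
    {"x": 0, "y": 5.8, "z": 3.8, "ax": 0, "ay": 0, "az": 0, "gripper": 1},
    {"x": 0, "y": 5.6, "z": 4.0, "ax": 0, "ay": 0, "az": 0, "gripper": 1},
    {"x": 0, "y": 5.5, "z": 4.2, "ax": 0, "ay": 0, "az": 0, "gripper": 1},
    {"x": 0, "y": 5.3, "z": 4.4, "ax": 0, "ay": 0, "az": 0, "gripper": 1},
  ],
)

```text
clock: 15.07
position: [0.5312, 0.2429, 0.2867]
ee_rot: [0.031, 1.0, 0.002, 0.001]
ft_force: [-1.7, 3.1, 2.9]
grip_width: 0.148
grasp_force: 38.1
```

>>> apply_moves(
  rows=[
    {"x": 0, "y": 5.1, "z": 4.6, "ax": 0, "ay": 0, "az": 0, "gripper": 1},
    {"x": 0, "y": 4.9, "z": 4.8, "ax": 0, "ay": 0, "az": 0, "gripper": 1},
    {"x": 0, "y": 4.7, "z": 5.0, "ax": 0, "ay": 0, "az": 0, "gripper": 1},
    {"x": 0, "y": 4.5, "z": 5.2, "ax": 0, "ay": 0, "az": 0, "gripper": 1},
    {"x": 0, "y": 4.3, "z": 5.4, "ax": 0, "ay": 0, "az": 0, "gripper": 1},
  ],
)

```text
clock: 15.48
position: [0.5328, 0.2652, 0.2598]
ee_rot: [0.031, 1.0, 0.001, 0.0]
ft_force: [-1.8, 4.0, 2.5]
grip_width: 0.145
grasp_force: 39.4
```

>>> apply_moves(
  rows=[
    {"x": 0, "y": 4.1, "z": 5.6, "ax": 0, "ay": 0, "az": 0, "gripper": 1},
    {"x": 0, "y": 3.9, "z": 5.7, "ax": 0, "ay": 0, "az": 0, "gripper": 1},
    {"x": 0, "y": 3.6, "z": 5.9, "ax": 0, "ay": 0, "az": 0, "gripper": 1},
    {"x": 0, "y": 3.4, "z": 6.0, "ax": 0, "ay": 0, "az": 0, "gripper": 1},
    {"x": 0, "y": 3.2, "z": 6.1, "ax": 0, "ay": 0, "az": 0, "gripper": 1},
  ],
)

```text
clock: 15.9
position: [0.534, 0.282, 0.2291]
ee_rot: [0.032, 0.999, -0.0, -0.0]
ft_force: [-3.1, 0.9, 0.3]
grip_width: 0.148
grasp_force: 40.3
```

```bash
python3 -c "
from h import *
togo([.536,.2945,.186])"
```

```text
t 15.9 p [0.534  0.282  0.2291] ytool [ 0.064  0.998 -0.   ] ztool [-0.001 -0.    -1.   ] F [-3.1  0.9  0.3] w 0.148 g 40.3 q [-0.65  0.29  0.11  1.55 -0.03  1.31  0.97]
togo mm [-1.2 12.6 43.1]
```

>>> apply_moves(
  rows=[
    {"x": 0, "y": 2.9, "z": 6.3, "ax": 0, "ay": 0, "az": 0, "gripper": 1},
    {"x": 0, "y": 2.7, "z": 6.4, "ax": 0, "ay": 0, "az": 0, "gripper": 1},
    {"x": 0, "y": 2.4, "z": 6.5, "ax": 0, "ay": 0, "az": 0, "gripper": 1},
    {"x": 0, "y": 2.1, "z": 6.6, "ax": 0, "ay": 0, "az": 0, "gripper": 1},
    {"x": 0, "y": 1.9, "z": 6.6, "ax": 0, "ay": 0, "az": 0, "gripper": 1},
  ],
)

```text
clock: 16.32
position: [0.5351, 0.2929, 0.1962]
ee_rot: [0.032, 0.999, -0.001, -0.0]
ft_force: [-2.5, -0.5, -1.5]
grip_width: 0.145
grasp_force: 40.2
```

>>> apply_moves(
  rows=[
    {"x": 0, "y": 1.0, "z": 5, "ax": 0, "ay": 0, "az": 0, "gripper": 1},
    {"x": 0, "y": 0.6, "z": 3.5, "ax": 0, "ay": 0, "az": 0, "gripper": 1},
    {"x": 0, "y": 0, "z": 0, "ax": 0, "ay": 0, "az": 0, "gripper": 1},
    {"x": 0, "y": 0, "z": 0, "ax": 0, "ay": 0, "az": 0, "gripper": 1},
  ],
)

```text
clock: 16.65
position: [0.5353, 0.2945, 0.1886]
ee_rot: [0.033, 0.999, -0.0, -0.0]
ft_force: [-2.3, -0.9, 0.4]
grip_width: 0.145
grasp_force: 40.1
```

```bash
python3 -c "
from h import *
togo([.536,.2945,.186])"
```

```text
t 16.65 p [0.5353 0.2945 0.1886] ytool [ 0.065  0.998 -0.001] ztool [-0.    -0.001 -1.   ] F [-2.3 -0.9  0.4] w 0.145 g 40.1 q [-0.66  0.33  0.11  1.58 -0.04  1.23  0.96]
togo mm [-0.7  0.1  2.6]
```

>>> apply_moves(
  rows=[
    {"x": 0, "y": 0, "z": 1.5, "ax": 0, "ay": 0, "az": 0, "gripper": 1},
    {"x": 0, "y": 0, "z": 1.5, "ax": 0, "ay": 0, "az": 0, "gripper": 1},
    {"x": 0, "y": 0, "z": 0, "ax": 0, "ay": 0, "az": 0, "gripper": 1},
    {"x": 0, "y": 0, "z": 0, "ax": 0, "ay": 0, "az": 0, "gripper": 1},
  ],
)

```text
clock: 16.98
position: [0.5354, 0.2945, 0.1884]
ee_rot: [0.033, 0.999, 0.0, 0.0]
ft_force: [-13.0, -6.8, 20.1]
grip_width: 0.141
grasp_force: 42.1
```

>>> apply_moves(
  rows=[
    {"x": 0, "y": 0, "z": 0, "ax": 0, "ay": 0, "az": 0, "gripper": 0.8},
    {"x": 0, "y": 0, "z": 0, "ax": 0, "ay": 0, "az": 0, "gripper": 0.67},
    {"x": 0, "y": 0, "z": 0, "ax": 0, "ay": 0, "az": 0, "gripper": 0.67},
    {"x": 0, "y": 0, "z": 0, "ax": 0, "ay": 0, "az": 0, "gripper": 0.67},
  ],
)

```text
clock: 17.32
position: [0.5355, 0.2951, 0.1856]
ee_rot: [0.032, 0.999, 0.0, 0.0]
ft_force: [-0.2, 0.3, 0.8]
grip_width: 0.326
grasp_force: 0.0
```

>>> apply_moves(
  rows=[
    {"x": 0, "y": 0, "z": -8, "ax": 0, "ay": 0, "az": 0, "gripper": 0.67},
    {"x": 0, "y": 0, "z": -20, "ax": 0, "ay": 0, "az": 0, "gripper": 0.67},
    {"x": 0, "y": 0, "z": -30, "ax": 0, "ay": 0, "az": 0, "gripper": 0.67},
    {"x": 0, "y": 0, "z": -35, "ax": 0, "ay": 0, "az": 0, "gripper": 0.67},
    {"x": 0, "y": 0, "z": -35, "ax": 0, "ay": 0, "az": 0, "gripper": 0.67},
  ],
)

```text
clock: 17.73
position: [0.535, 0.2949, 0.3155]
ee_rot: [0.032, 0.999, -0.0, -0.0]
ft_force: [0.4, 0.3, -0.2]
grip_width: 0.33
grasp_force: 0.0
```

>>> apply_moves(
  rows=[
    {"x": 0, "y": 20, "z": -20, "ax": 0, "ay": 0, "az": 0, "gripper": 0.67},
    {"x": 0, "y": 30, "z": -10, "ax": 0, "ay": 0, "az": 0, "gripper": 0.67},
    {"x": 0, "y": 30, "z": 0, "ax": 0, "ay": 0, "az": 0, "gripper": 0.67},
    {"x": 0, "y": 0, "z": 0, "ax": 0, "ay": 0, "az": 0, "gripper": 0.67},
    {"x": 0, "y": 0, "z": 0, "ax": 0, "ay": 0, "az": 0, "gripper": 0.67},
  ],
)

```text
clock: 18.15
position: [0.5397, 0.3768, 0.3434]
ee_rot: [0.031, 1.0, -0.0, -0.0]
ft_force: [-0.2, -0.3, 0.7]
grip_width: 0.328
grasp_force: 0.0
```

Run:
```python
from h import *
st(); s=camera('scene');t=camera('top')
im=np.hstack([cv2.resize(s['color'][130:280,220:420],(400,300)),cv2.resize(t['color'][160:310,180:380],(400,300))])
cv2.imwrite('pics/w10.png',im[...,::-1])
for c in (s,t):
    h=cv2.cvtColor(c['color'],cv2.COLOR_RGB2HSV); H,S,V=h[...,0],h[...,1],h[...,2]
    red=(((H<5)|(H>174))&(S>170)&(V>70)).astype(np.uint8)
    for ct in cv2.findContours(red,0,1)[0]:
        if cv2.contourArea(ct)>40: print(cv2.boundingRect(ct))
```

```text
t 18.15 p [0.5397 0.3768 0.3434] ytool [ 0.061  0.998 -0.   ] ztool [-0.001  0.    -1.   ] F [-0.2 -0.3  0.7] w 0.328 g 0.0 q [-0.74  0.38  0.09  1.19 -0.03  1.57  0.85]
(254, 205, 47, 20)
(254, 182, 11, 19)
(265, 177, 21, 16)
(388, 175, 5, 38)
(273, 206, 43, 49)
(195, 199, 7, 36)
```

View pics/w10.png

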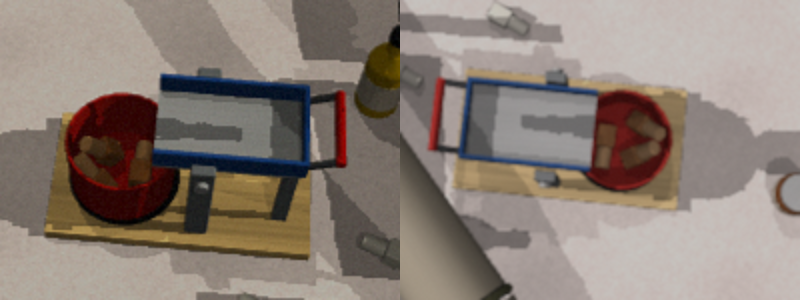

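The tray is level and empty, with the bar's pixel box the same as at the start. The three blanks are in the upright pot on the mark, and the arm is clear.

```bash
python3 -c "
from workcell import *
print(hand_in())"
```

```text
the job is handed in; nothing more can be done
None
```

The job is handed in: in the last pictures the pot stands upright on the mark with all three blanks inside, the tray is back down level, and the jar and bottle were never touched.

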